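# Dry-fit a shop-made roll dispenser

## Task

Dry-fit the little wooden roll dispenser on its base board: stand the broad upright across the end of the board nearer the drilled hole and the narrow upright across the other end, each centred on the board's width with its outer face flush with the board's end, and set the low block midway between them, square to the board like the uprights. Then lay the round axle on top, resting in the V notches of both uprights and sticking out equally at both ends. Leave the clamp, the combination square and the glue bottle where they are.

Things in the scene. Friction and masses are not known exactly. Their poses are not given: they have to be found in the camera images.
- base: (All sizes in mm.) Plywood base board, fixed to the bench top: 210 (x) by 110 (y) by 18 thick, lying at any yaw. One round hole of 26 mm goes through it, on its centre line 52 mm from the middle towards the +x end: that is the end with the hole. Origin: centre of the underside (on the bench); x along its length, y across, z up; its top is at z = 18.
- broad_upright: Loose pine upright, standing on its foot: 20 thick (x), 100 wide at the foot (y), 75 high, with sloping shoulders: straight sides up to 28 high, then tapering to 60 wide at the top. In the middle of its top is a V notch, 34 wide at the mouth and 17 deep (bottom 58 above the foot), running right through along x. Origin: centre of the foot; z up. Same either way round. About 90 g.
- narrow_upright: Loose pine upright, standing on its foot: 20 thick (x), 64 wide (y), 75 high with straight sides, and the same V notch in the top (34 wide, 17 deep, bottom 58 above the foot, running along x). Origin: centre of the foot; z up. Same either way round. About 70 g.
- block: Loose low pine block without a notch, lying on the bench: 36 thick (x), 64 wide (y), 32 high. Origin: centre of its underside; z up. On the base its 64 mm width lies across the board, as do the widths of the uprights. About 60 g.
- axle: Loose plain round wooden rod, 18 in diameter and 230 long, lying on the bench; it can roll. Origin: on its axis at mid-length (9 above the bench at the start); x along the rod; y and z turn with it as it rolls. In the V notches of uprights standing on the base its axis is about 89 above the bench. About 50 g.
- clamp: Bystander: bar clamp lying flat beyond the work, steel bar 360 long (y) with blue jaws and handle reaching 80 to its +x side, 32 high. Origin: under the middle of the bar. Leave alone.
- square: Bystander: combination square lying flat beyond the work, steel blade 300 long (y) and black head 100 across (mostly to its +x side), 20 high. Origin: under the middle of the blade. Leave alone.
- glue: Bystander: yellow glue bottle, 56 in diameter, 140 high, standing on the far left. Origin: centre of its foot. Leave alone.

How it is judged:
By the outcome, as a careful person would: the job done as asked, in the order asked, and still so for the second after the job is handed in, with the robot touching nothing.
It also fails if it takes over 109 s, if anything falls off the work surface, if the arm or the gripper's body presses on something with over 40 N, if the wrist force passes 120 N, or if a joint passes its speed limit or range.

## Robot

A 7-joint arm with a two-finger parallel gripper is mounted at the origin on the work surface. World frame = base frame: x ahead of the robot, y to its left, z up, the work surface at z = 0. Lengths are in m, angles in rad, forces in N, time in s.
With the tool pointing down it reaches from about 0.425 to 0.825 m from the base axis. Payload 3.6 kg.
Tool frame: the origin (TCP) lies on the centre line of the jaws, within the pads' length; the fingertips stand 8 mm ahead of it and the grasp point (between the pads) lies 11 mm behind it; z points along the fingers, y is the line along which they close (so a half turn about z gives the same grasp; the last joint's range is limited). The gripper opens to 93 mm and grips with 3 to 60 N. Pads are 15 mm wide; open, the fingers measure 128 mm over their backs; the gripper's body (75 mm by 188 mm) begins 65 mm behind the grasp point.
Start: joints at [1.304, 0.615, -0.013, 1.423, 0.008, 1.103, -0.04], TCP at [0.154, -0.631, 0.227] pointing down, gripper open.
Joint ranges: [-3.12, 3.12], [-0.3, 2.06], [-1.34, 1.32], [0.26, 2.42], [-1.36, 4.5], [0.01, 1.98], [-2.84, 2.84]. Speed limits (rad/s): [2.79, 2.79, 3.14, 3.14, 3.14, 3.14, 3.14].

## Interface

Orientations are given as a rotation vector (axis times angle).
In Python, from cell import monitor, cams, bot gives the robot as it stands.
- The arm moves only by the tool step_arm, never from a script. Its argument "increments" is a list of rows, each a list of 7 numbers: the shift along the tool's x, y, z in cm, then the turn, a rotation vector about the tool's x, y, z in units of 5 degrees (1.0 is 5 degrees), then the opening in per cent of the stroke, from 0 (shut) to 100 (fully open). In form: [[x, y, z, rx, ry, rz, gripper], ...]. A call has 1 to 20 rows; each row shifts and turns the commanded pose from where the row before left it, along the tool's axes as they then stand; what a row does not reach is not made up. A row lasts 1/10 s, in which the tool goes at most 50 mm and 8.59 degrees, less where a joint would pass 70% of its speed; a pose out of reach is approached as far as the arm can. A call with a gripper value outside its range is refused whole. The fingers move at their own pace and stop on an object; the grip force is fixed at half the most. Time passes only in rows, so rows that do not move let the fingers close. It gives the time, the measured TCP pose, the force, the opening and the grip force at its end, in the units of the state.
- monitor.get_obs(): the state, without advancing time (a new reading comes with each control period).
- cams.read_camera(name): name is "scene" or "side" or "wrist"; returns a dict with "image" (480x640x3 uint8, blue, green, red), "depth" (480x640 float32, m along the optical axis (not along the pixel's ray), 0 where there is no reading), "fovy" (degrees; the focal length in pixels is half the picture's height over the tangent of half this angle, whatever the lens; pixels are square), "cx", "cy" (the principal point, pixels), "R" (3x3) and "t" (3): a world point X has camera coordinates R X + t. Camera axes: x right, y down, z forward; pixel columns grow to the right and rows downward; lengths in m; the calibration is good to about 2 mm. A picture is of the moment at which its call begins.
- bot.close_job(): hands the job in; it is judged then, once.
The state is a dict: "time": time; "joint_positions": joint angles; "qvel": joint speeds; "tau": joint torques, N m; "tcp_pos": TCP position; "eef_rot": TCP orientation; "force": force on the tool from outside, world axes, zero at the start; "wrist_torque": the same for the moment, N m; "finger_gap": finger opening in m; "finger_force": force on a finger pad.
Only numpy, scipy, OpenCV 4.12 (cv2) and the standard library are available. Lean on these libraries where they do the work, as an engineer would, in place of code of your own. Each camera call takes 0.05 s, during which the arm holds its last target. There are 200 camera calls.

## Working session

There is one attempt and no reset: what is moved stays moved. The work goes in short steps, Python scripts to look and compute and a tool call to move; the robot and the scene stay as the last step left them, time stands still between calls to the robot, and variables do not carry over. Pictures are saved under pics/ and viewed, at most 14 in all, crops included, and the job is handed in when it is done.

Besides the shell and the picture viewer there is one more tool, called after "Request:" by a JSON object that holds its "op" and its "data", one argument or row to a line. step_arm: Moves the arm, as the interface text tells. Its arguments: {"type":"object","properties":{"increments":{"type":"array"}},"required":["increments"]}

```bash
mkdir -p pics; ls; cat > h.py <<'E'
import numpy as np, cv2
from cell import monitor, cams, bot
def cam(n):
    c=cams.read_camera(n); f=240/np.tan(np.radians(c['fovy'])/2); c['f']=f; return c
def cloud(c):
    v,u=np.mgrid[0:480,0:640]; d=c['depth']
    P=np.stack([(u-c['cx'])/c['f']*d,(v-c['cy'])/c['f']*d,d],-1)
    W=(P-np.array(c['t']))@np.array(c['R']); W[d==0]=np.nan; return W
E
python3 - <<'E'
from h import *
o=monitor.get_obs(); print({k:np.round(v,3) for k,v in o.items()})
for n in("scene","side"):
    c=cam(n); cv2.imwrite(f"pics/{n}0.png",c['image']); np.savez(f"{n}0.npz",W=cloud(c),im=c['image']); print(n,c['fovy'],-np.array(c['R']).T@c['t'])
E
```

```text
pics
{'time': np.float64(0.0), 'joint_positions': array([ 1.305,  0.616, -0.013,  1.425,  0.008,  1.103, -0.04 ]), 'qvel': array([ 0.001,  0.001,  0.   , -0.003,  0.   ,  0.001,  0.001]), 'tau': array([-1.0000e-03, -4.5893e+01,  2.0900e-01, -1.6574e+01, -6.1000e-02,
        2.1000e-02,  0.0000e+00]), 'tcp_pos': array([ 0.154, -0.631,  0.226]), 'eef_rot': array([-3.117, -0.376,  0.   ]), 'force': array([ 0.231,  0.038, -0.53 ]), 'wrist_torque': array([-0.031, -0.031, -0.023]), 'finger_force': np.float64(0.0), 'finger_gap': np.float64(0.093)}
scene 54.38636316459276 [ 1.16545569 -0.13495903  0.8664929 ]
side 55.418594041643146 [ 0.34262851 -0.72877973  0.61188252]
```

View pics/scene0.png

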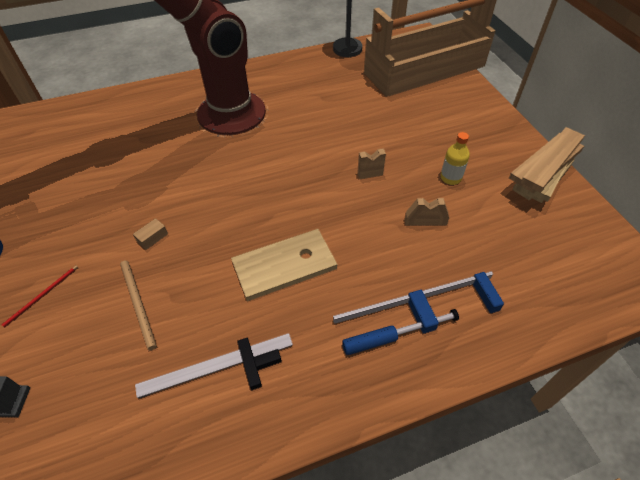

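View pics/side0.png

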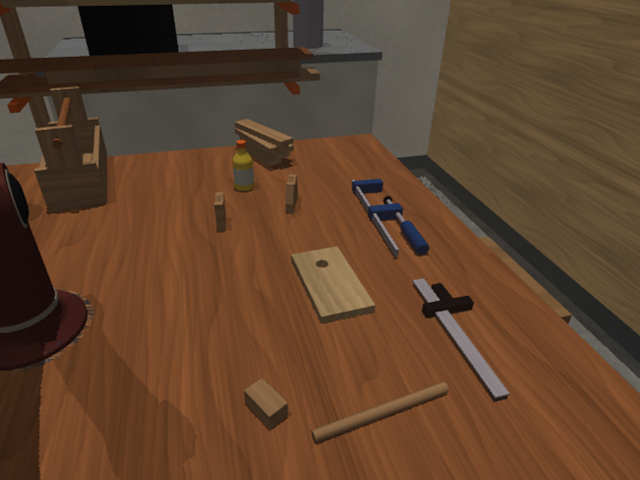

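The scene view shows the narrow upright at (372,163), broad upright at (427,213), base at (285,263) with its hole at (306,253), block at (150,233) and axle from (126,263) to (152,346). The side view shows the same layout.

```bash
cat > m.py <<'E'
from h import *
S=np.load("scene0.npz")['W'];D=np.load("side0.npz")['W']
roi={'narrow':((350,140,392,185),(208,188,232,238)),'broad':((398,192,455,232),(280,170,304,218)),'base':((225,225,345,302),(285,242,380,325)),'block':((128,215,172,252),(240,375,295,430)),'axle':((115,255,160,352),(308,380,455,445))}
for n,(a,b) in roi.items():
    for W,(x0,y0,x1,y1),nm in((S,a,'scene'),(D,b,'side')):
        P=W[y0:y1,x0:x1].reshape(-1,3); P=P[np.isfinite(P).all(1)]
        zt=np.percentile(P[:,2],98)
        for lab,Q in(('all',P[P[:,2]>.006]),('top',P[P[:,2]>zt-.006])):
            if len(Q)<8: continue
            (c,s,an)=cv2.minAreaRect(Q[:,:2].astype(np.float32)*1000)
            print(n,nm,lab,len(Q),'zt',np.round(zt,4),'c',np.round(c,1),'s',np.round(s,1),'ang',round(an,1))
    
# hole
W=S[235:270,290:325].reshape(-1,3);W=W[W[:,2]<.012];print('hole',len(W),np.nanmean(W,0))
E
python3 m.py
```

```text
narrow scene all 633 zt 0.0752 c [380.9 279.2] s [66.1 25.1] ang 83.0
narrow scene top 127 zt 0.0752 c [381.3 279.3] s [65.5 23.5] ang 81.6
narrow side all 343 zt 0.0736 c [380.2 277. ] s [70.  20.4] ang 82.3
narrow side top 93 zt 0.0736 c [380.6 277.5] s [66.2 18.9] ang 83.4
broad scene all 968 zt 0.0752 c [575.5 338. ] s [100.5  25.9] ang 70.4
broad scene top 158 zt 0.0752 c [575.1 336.9] s [64.9 25.2] ang 69.3
broad side all 366 zt 0.0733 c [572.6 329.8] s [91.7 20.9] ang 69.3
broad side top 75 zt 0.0733 c [574.5 335.8] s [69.5 20.3] ang 70.0
base scene all 4094 zt 0.0208 c [574.7  10.7] s [114.3 265.8] ang 3.2
base scene top 3808 zt 0.0208 c [575.9 -17. ] s [113.2 210.4] ang 3.2
base side all 3690 zt 0.0186 c [576.5 -17.1] s [112.  215.6] ang 3.0
base side top 3453 zt 0.0186 c [576.5 -16.8] s [112.  215.1] ang 3.0
block scene all 572 zt 0.034 c [ 395.8 -281.8] s [41.  65.8] ang 25.2
block scene top 362 zt 0.034 c [ 394.5 -282.9] s [38.4 64.7] ang 25.9
block side all 1264 zt 0.0326 c [ 394.4 -284.3] s [36.8 66.7] ang 27.9
block side top 906 zt 0.0326 c [ 393.9 -283.4] s [36.3 65. ] ang 27.4
axle scene all 847 zt 0.0187 c [ 565.1 -335.2] s [232.1  18. ] ang 7.7
axle scene top 722 zt 0.0187 c [ 564.9 -334.9] s [231.8  17.2] ang 7.6
axle side all 1758 zt 0.0173 c [ 565.1 -336.5] s [230.6  18.5] ang 7.5
axle side top 1450 zt 0.0173 c [ 565.1 -336.3] s [230.6  18.3] ang 7.7
hole 103 [0.55215381 0.04171387 0.00218503]
```

```bash
cat > go.py <<'E'
# usage: go.py x y z(mm, TCP) closing_dir_deg  -> turn units, then shift in tool axes (after turn), cm
import sys; from h import *
from scipy.spatial.transform import Rotation as Ro
def plan(x,y,z,a):
    o=monitor.get_obs(); R=Ro.from_rotvec(o['eef_rot']); p=np.array(o['tcp_pos'])
    a=np.radians(a); Y=np.array([np.cos(a),np.sin(a),0]);Z=np.array([0,0,-1.]);X=np.cross(Y,Z)
    T=Ro.from_matrix(np.stack([X,Y,Z],1)); 
    print('t',round(float(o['time']),2),'turn',np.round(np.degrees((R.inv()*T).as_rotvec())/5,2),'shift',np.round(T.inv().apply(np.array([x,y,z])/1000-p)*100,2),
     'tcp',np.round(p*1000,1),'j',np.round(o['joint_positions'],2),'gap',round(float(o['finger_gap']),4))
if __name__=='__main__':
    v=list(map(float,sys.argv[1:]))
    for i in range(0,len(v),4): plan(*v[i:i+4])
E
python3 - <<'E'
from h import *
W=np.load('scene0.npz')['W'][130:190,435:475].reshape(-1,3); W=W[W[:,2]>.02]; print('glue',W.min(0),W.max(0))
E
python3 go.py 560 -100 230 -20  575 336 230 -20
```

```text
glue [0.44001037 0.44133335 0.02014808] [0.49413905 0.49220209 0.14359584]
t 0.1 turn [-2.000e-02 -1.000e-02 -1.125e+01] shift [63.75 19.98 -0.44] tcp [ 154.2 -630.7  225.6] j [ 1.3   0.62 -0.01  1.42  0.01  1.1  -0.04] gap 0.0928
t 0.1 turn [-2.000e-02 -1.000e-02 -1.125e+01] shift [105.23   6.48  -0.44] tcp [ 154.2 -630.7  225.6] j [ 1.3   0.62 -0.01  1.42  0.01  1.1  -0.04] gap 0.0928
```

Request:
{"op": "step_arm", "data": {
  "increments": [
    [0,0,-0.2,0,0,-1.4,100],
    [0,0,0,0,0,-1.4,100],
    [0,0,0,0,0,-1.4,100],
    [0,0,0,0,0,-1.4,100],
    [0,0,0,0,0,-1.4,100],
    [0,0,0,0,0,-1.4,100],
    [0,0,0,0,0,-1.4,100],
    [0,0,0,0,0,-1.4,100],
    [2,0.6,0,0,0,0,100],
    [3.5,1.1,0,0,0,0,100],
    [3.5,1.1,0,0,0,0,100],
    [3.5,1.1,0,0,0,0,100],
    [3.5,1.1,0,0,0,0,100],
    [3.5,1.1,0,0,0,0,100],
    [3.5,1.1,0,0,0,0,100],
    [3.5,1.1,0,0,0,0,100],
    [3.5,1.1,0,0,0,0,100],
    [3.5,1.1,0,0,0,0,100],
    [3.5,1.1,0,0,0,0,100],
    [3.5,1.1,0,0,0,0,100]
  ]
}}

```text
time: 2.1
tcp_pos: [0.4142, -0.294, 0.2284]
eef_rot: [-2.577, -1.796, 0.001]
force: [0.4, -0.4, 0.4]
finger_gap: 0.0924
finger_force: 0.0
```

```bash
python3 go.py 560 -30 320 -20; python3 go.py 550 330 300 -20
```

```text
t 2.1 turn [-0.01 -0.   -0.05] shift [29.8   4.67 -9.16] tcp [ 414.2 -294.   228.4] j [ 0.81  0.41 -0.34  1.82  0.17  0.94  0.05] gap 0.0924
t 2.1 turn [-0.01 -0.   -0.05] shift [63.29 -8.58 -7.16] tcp [ 414.2 -294.   228.4] j [ 0.81  0.41 -0.34  1.82  0.17  0.94  0.05] gap 0.0924
```

Request:
{"op": "step_arm", "data": {
  "increments": [
    [2,0.4,-0.9,0,0,0,100],
    [3.2,0.5,-0.9,0,0,0,100],
    [3.2,0.5,-0.9,0,0,0,100],
    [3.2,0.5,-0.9,0,0,0,100],
    [3.2,0.5,-0.9,0,0,0,100],
    [3.2,0.5,-0.9,0,0,0,100],
    [3.2,0.5,-0.9,0,0,0,100],
    [3.2,0.5,-0.9,0,0,0,100],
    [3.2,0.5,-0.9,0,0,0,100],
    [2,0.3,-0.9,0,0,0,100],
    [0,0,0,0,0,0,100],
    [0,0,0,0,0,0,100],
    [0,0,0,0,0,0,100]
  ]
}}

```text
time: 3.4
tcp_pos: [0.5594, -0.0362, 0.3178]
eef_rot: [-2.58, -1.792, 0.004]
force: [0.5, 0.0, 0.7]
finger_gap: 0.0928
finger_force: 0.0
```

```bash
cat > w.py <<'E'
import sys; from h import *
c=cam('wrist'); n=sys.argv[1]; cv2.imwrite(f"pics/{n}.png",c['image']); W=cloud(c); np.savez(n+'.npz',W=W,im=c['image'],R=c['R'],t=c['t'],f=c['f'],cx=c['cx'],cy=c['cy'])
print('cam',-np.array(c['R']).T@c['t'], 'axis',np.array(c['R'])[2],'bench z',np.nanmedian(W[...,2]))
E
python3 w.py base1; python3 go.py 550 330 300 -20
```

```text
cam [0.58758976 0.03861215 0.47574933] axis [-0.10076214 -0.26664881 -0.95851208] bench z 0.0007943666646128658
t 3.45 turn [-0.02  0.02 -0.09] shift [ 34.09 -13.41   1.79] tcp [559.4 -36.2 317.9] j [ 0.29  0.42 -0.41  1.53  0.17  1.22 -0.5 ] gap 0.0928
```

View pics/base1.png

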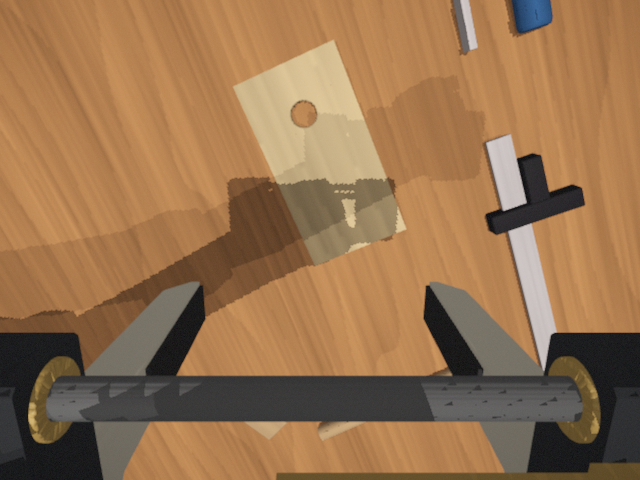

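The whole board shows, corners about (233,86), (333,40), (406,230), (316,265), hole at (304,113).

```bash
cat > base.py <<'E'
from h import *
d=np.load('base1.npz'); W=d['W']; z=W[...,2]
m=(abs(z-.018)<.006); m[:, :200]=0; m[:,430:]=0; m[280:]=0
m=cv2.morphologyEx(m.astype(np.uint8),cv2.MORPH_OPEN,np.ones((3,3)))
Q=W[m>0]; print(len(Q),np.median(Q[:,2]))
c,s,an=cv2.minAreaRect(Q[:,:2].astype(np.float32)*1000); print(c,s,an)
# robust: edge fit after rotating, percentile per row
# subpixel: project mask contour on z=.018 plane
ct=max(cv2.findContours(m,cv2.RETR_EXTERNAL,cv2.CHAIN_APPROX_NONE)[0],key=len)
hull=cv2.convexHull(ct)[:,0].astype(float)
def proj(uv,z0):
    r=np.c_[(uv[:,0]-d['cx'])/d['f'],(uv[:,1]-d['cy'])/d['f'],np.ones(len(uv))]@d['R']; o=-d['R'].T@d['t']
    return o+r*((z0-o[2])/r[:,2])[:,None]
H=proj(hull,.018)[:,:2]*1000
print(cv2.minAreaRect(H.astype(np.float32)))
ii=np.argwhere((z[90:140,280:330]<.010)); print('hole px',len(ii), proj(np.array([[304.,113.]]),.018))
E
python3 base.py
```

```text
20342 0.018204611379007685
(576.1998901367188, -16.744667053222656) (110.34345245361328, 210.53512573242188) 2.890772819519043
((576.191650390625, -16.682693481445312), (110.06808471679688, 210.14671325683594), 2.912114381790161)
hole px 540 [[0.57501739 0.03615417 0.018     ]]
```

Request:
{"op": "step_arm", "data": {
  "increments": [
    [1.8,-0.7,0.2,0,0,0,100],
    [3.4,-1.3,0.3,0,0,0,100],
    [3.4,-1.3,0.3,0,0,0,100],
    [3.4,-1.3,0.3,0,0,0,100],
    [3.4,-1.3,0.3,0,0,0,100],
    [3.4,-1.3,0.3,0,0,0,100],
    [3.4,-1.3,0.3,0,0,0,100],
    [3.4,-1.3,0.3,0,0,0,100],
    [3.4,-1.3,0.3,0,0,0,100],
    [2.4,-0.7,0.2,0,0,0,100],
    [1,-0.4,0,0,0,0,100],
    [0,0,0,0,0,0,100],
    [0,0,0,0,0,0,100],
    [0,0,0,0,0,0,100]
  ]
}}

```text
time: 4.85
tcp_pos: [0.5591, 0.3096, 0.2909]
eef_rot: [2.579, 1.791, -0.0]
force: [0.5, 0.2, -0.4]
finger_gap: 0.0932
finger_force: 0.0
```

```bash
python3 w.py broad1; python3 go.py 575 336 100 -20; cat > top.py <<'E'
# top.py npz x y r zlo zhi: rect of points in height band near (x,y)
import sys; from h import *
n=sys.argv[1]; x,y,r,a,b=map(float,sys.argv[2:7]); W=np.load(n+'.npz')['W']*1000
m=(np.hypot(W[...,0]-x,W[...,1]-y)<r)&(W[...,2]>a)&(W[...,2]<b)
m=cv2.morphologyEx(m.astype(np.uint8),cv2.MORPH_OPEN,np.ones((3,3)))
Q=W[m>0]; v,u=np.nonzero(m); print(len(Q),'px',u.min(),u.max(),v.min(),v.max(),'z',np.round(np.percentile(Q[:,2],[5,50,95]),1),cv2.minAreaRect(Q[:,:2].astype(np.float32)))
E
python3 top.py broad1 575 336 75 68 82; python3 top.py broad1 381 278 60 68 82
```

```text
cam [0.58687158 0.38442403 0.44895468] axis [-0.09803831 -0.26665661 -0.95879234] bench z 0.0007795118077051913
t 4.9 turn [ 0.01  0.01 -0.09] shift [ 3.    0.61 19.1 ] tcp [559.  309.9 291. ] j [-0.3   0.58 -0.43  1.35  0.24  1.26 -1.1 ] gap 0.0929
1196 px 308 331 123 198 z [69.1 74.6 76.3] ((575.5486450195312, 339.4192199707031), (65.44377136230469, 19.706830978393555), 69.41056823730469)
546 px 126 155 260 307 z [69.1 74.7 76.2] ((380.99517822265625, 289.0415344238281), (45.94034194946289, 20.941308975219727), 81.96707153320312)
```

View pics/broad1.png

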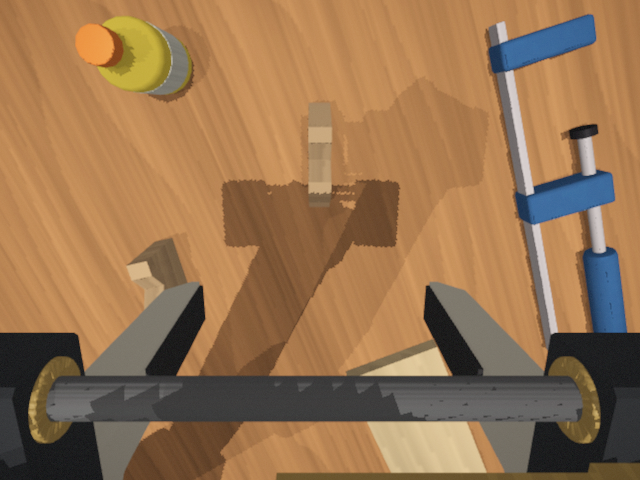

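The broad upright stands at (320,155), seen from above; narrow partly at (160,270).

```bash
for b in "73 82" "60 82" "45 82" "30 82"; do python3 top.py broad1 575 338 80 $b; done
```

```text
817 px 308 331 126 197 z [73.7 75.1 76.4] ((575.459716796875, 339.25152587890625), (61.28984832763672, 19.512008666992188), 69.36442565917969)
1762 px 308 331 119 200 z [61.5 72.6 76.1] ((575.4180297851562, 339.14678955078125), (72.2823257446289, 19.827707290649414), 69.34954833984375)
2104 px 308 331 111 203 z [52.1 70.4 76. ] ((575.4728393554688, 339.53082275390625), (84.59626007080078, 19.89659309387207), 69.4826889038086)
2327 px 308 331 104 206 z [38.8 68.7 75.9] ((575.4589233398438, 339.5740661621094), (96.7857894897461, 19.93963623046875), 69.55767822265625)
```

```bash
python3 go.py 575.4 339.3 31 -20.6
```

```text
t 4.9 turn [0.01 0.01 0.03] shift [ 3.33  0.5  26.  ] tcp [559.  309.9 291. ] j [-0.3   0.58 -0.43  1.35  0.24  1.26 -1.1 ] gap 0.0929
```

Request:
{"op": "step_arm", "data": {
  "increments": [
    [1.5,0.25,2,0,0,0,100],
    [1.8,0.25,3,0,0,0,100],
    [0,0,4,0,0,0,100],
    [0,0,4,0,0,0,100],
    [0,0,4,0,0,0,100],
    [0,0,3,0,0,0,100],
    [0,0,3,0,0,0,100],
    [0,0,2,0,0,0,100],
    [0,0,1,0,0,0,100],
    [0,0,0,0,0,0,100],
    [0,0,0,0,0,0,0],
    [0,0,0,0,0,0,0],
    [0,0,0,0,0,0,0],
    [0,0,0,0,0,0,0],
    [0,0,0,0,0,0,0],
    [0,0,0,0,0,0,0]
  ]
}}

```text
time: 6.5
tcp_pos: [0.5743, 0.3415, 0.0309]
eef_rot: [2.577, 1.796, 0.0]
force: [-0.7, 0.5, 0.6]
finger_gap: 0.0494
finger_force: 0.0
```

```bash
python3 go.py 575.4 339.3 31 -20.6
```

```text
t 6.5 turn [ 0.   -0.    0.07] shift [-0.17  0.18 -0.01] tcp [574.3 341.5  30.9] j [-0.38  0.88 -0.35  1.53  0.38  0.79 -1.23] gap 0.0494
```

Request:
{"op": "step_arm", "data": {
  "increments": [
    [-0.17,0.18,0,0,0,0.07,0],
    [0,0,0,0,0,0,0],
    [0,0,0,0,0,0,0],
    [0,0,0,0,0,0,0],
    [0,0,0,0,0,0,0],
    [0,0,0,0,0,0,0],
    [0,0,0,0,0,0,0]
  ]
}}

```text
time: 7.2
tcp_pos: [0.5753, 0.3392, 0.0307]
eef_rot: [2.583, 1.788, 0.0]
force: [-0.4, -0.8, 0.3]
finger_gap: 0.0195
finger_force: 30.0
```

```bash
python3 go.py 575.4 339.3 31 -20.6
```

```text
t 7.2 turn [ 0.  0. -0.] shift [ 0.01  0.   -0.03] tcp [575.3 339.2  30.7] j [-0.38  0.88 -0.34  1.54  0.37  0.79 -1.23] gap 0.0195
```

Request:
{"op": "step_arm", "data": {
  "increments": [
    [0,0,-1,0,0,0,0],
    [0,0,-3,0,0,0,0],
    [0,0,-3,0,0,1,0],
    [0,0,-1,0,0,1.4,0],
    [0,0,0,0,0,1.4,0],
    [0,0,0,0,0,1.4,0],
    [0,0,0,0,0,1.4,0],
    [0,0,0,0,0,1.4,0],
    [0,0,0,0,0,1.4,0],
    [0,0,0,0,0,1.4,0],
    [0,0,0,0,0,1.4,0],
    [0,0,0,0,0,1.1,0],
    [0,0,0,0,0,0,0]
  ]
}}

```text
time: 8.5
tcp_pos: [0.5749, 0.3398, 0.1112]
eef_rot: [-3.14, -0.081, -0.0]
force: [0.1, -0.2, -1.0]
finger_gap: 0.0196
finger_force: 30.0
```

```bash
python3 go.py 571.4 78.2 110 -87.1
```

```text
t 8.5 turn [-0.   -0.    0.01] shift [-1.67 26.11  0.12] tcp [574.9 339.8 111.2] j [-0.53  0.76 -0.06  1.49  0.06  0.89 -2.13] gap 0.0196
```

Request:
{"op": "step_arm", "data": {
  "increments": [
    [-0.1,1.6,0,0,0,0,0],
    [-0.2,3,0,0,0,0,0],
    [-0.2,3,0,0,0,0,0],
    [-0.2,3,0,0,0,0,0],
    [-0.2,3,0,0,0,0,0],
    [-0.2,3,0,0,0,0,0],
    [-0.2,3,0,0,0,0,0],
    [-0.2,3,0,0,0,0,0],
    [-0.2,2,0,0,0,0,0],
    [-0.1,1,0,0,0,0,0],
    [0,0.5,0,0,0,0,0],
    [0,0,0,0,0,0,0],
    [0,0,0,0,0,0,0],
    [0,0,0,0,0,0,0]
  ]
}}

```text
time: 9.9
tcp_pos: [0.5704, 0.0794, 0.1107]
eef_rot: [-3.139, -0.083, -0.0]
force: [0.7, 0.5, -1.3]
finger_gap: 0.0199
finger_force: 30.0
```

```bash
python3 go.py 571.4 78.2 53 -87.1; python3 w.py b2; python3 top.py b2 571 78 80 125 170;python3 top.py b2 571 78 80 145 170
```

```text
t 9.9 turn [-0.01 -0.    0.03] shift [0.09 0.13 5.77] tcp [570.4  79.4 110.7] j [-0.12  0.64 -0.09  1.77  0.08  0.74 -1.77] gap 0.0199
cam [0.6494974  0.08416119 0.26883275] axis [-0.28248387 -0.0142041  -0.95916688] bench z 0.001093155907387593
16489 px 235 392 217 457 z [129.5 149.3 157.2] ((576.6607055664062, 81.45447540283203), (47.84233856201172, 74.53244018554688), 70.0654296875)
9519 px 258 369 260 457 z [146.8 154.9 161.1] ((572.1812133789062, 81.75852966308594), (34.92787170410156, 67.04396057128906), 81.46337127685547)
```

View pics/b2.png

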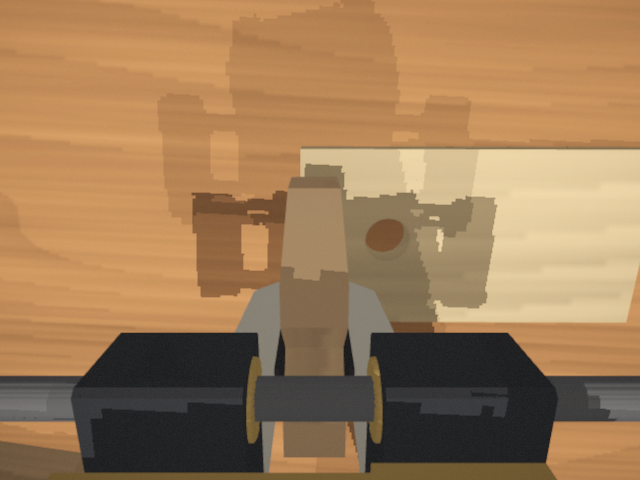

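The broad upright hangs over the holed end; the board's far left corner shows at (301,149).

```bash
python3 - <<'E'
from h import *
d=np.load('b2.npz')
o=-d['R'].T@d['t']
for u,v,z in((301,149,.018),(291,188,None),(340,188,None)):
    r=np.array([(u-d['cx'])/d['f'],(v-d['cy'])/d['f'],1])@d['R']
    print(o+r*((z-o[2])/r[2]) if z else d['W'][v+3,u])
E
```

```text
[0.62610857 0.09060932 0.018     ]
[0.61896961 0.09129155 0.10975618]
[0.62020555 0.0730461  0.11107586]
```

Request:
{"op": "step_arm", "data": {
  "increments": [
    [0.09,0.13,1,0,0,0.03,0],
    [0,0,2,0,0,0,0],
    [0,0,2,0,0,0,0],
    [0,0,0.5,0,0,0,0],
    [0,0,0,0,0,0,0],
    [0,0,0,0,0,0,0]
  ]
}}

```text
time: 10.55
tcp_pos: [0.572, 0.0767, 0.0561]
eef_rot: [-3.14, -0.075, -0.002]
force: [-0.2, -0.2, -0.8]
finger_gap: 0.0199
finger_force: 30.0
```

```bash
python3 go.py 571.4 78.2 49 -87.1
```

```text
t 10.55 turn [-0.   -0.01 -0.03] shift [-0.05 -0.16  0.71] tcp [572.   76.7  56.1] j [-0.12  0.72 -0.08  1.81  0.09  0.62 -1.78] gap 0.0199
```

Request:
{"op": "step_arm", "data": {
  "increments": [
    [-0.04,-0.15,0.4,0,0,-0.03,0],
    [0,0,0,0,0,0,0],
    [0,0,0,0,0,0,0],
    [0,0,0,0,0,0,0]
  ]
}}

```text
time: 10.95
tcp_pos: [0.5712, 0.0779, 0.052]
eef_rot: [-3.14, -0.079, -0.001]
force: [-0.3, -1.3, -1.6]
finger_gap: 0.0197
finger_force: 30.0
```

```bash
python3 go.py 571.4 78.2 49 -87.1;python3 go.py 571.4 78.2 49 -87.1
```

```text
t 10.95 turn [-0.   -0.01 -0.  ] shift [ 0.02 -0.03  0.3 ] tcp [571.2  77.9  52. ] j [-0.12  0.72 -0.08  1.81  0.09  0.61 -1.78] gap 0.0197
t 10.95 turn [-0.   -0.01 -0.  ] shift [ 0.02 -0.03  0.3 ] tcp [571.2  77.9  52. ] j [-0.12  0.72 -0.08  1.81  0.09  0.61 -1.78] gap 0.0197
```

Good. Lower to contact, then release and rise.

Request:
{"op": "step_arm", "data": {
  "increments": [
    [0.02,-0.03,0.2,0,0,0,0],
    [0,0,0.12,0,0,0,0],
    [0,0,0,0,0,0,0],
    [0,0,0,0,0,0,0]
  ]
}}

```text
time: 11.35
tcp_pos: [0.5713, 0.0783, 0.0486]
eef_rot: [-3.14, -0.079, -0.0]
force: [-0.3, 0.2, 1.0]
finger_gap: 0.0197
finger_force: 30.0
```

```bash
python3 go.py 571.4 78.2 49 -87.1
```

```text
t 11.35 turn [-0. -0. -0.] shift [ 0.01  0.01 -0.04] tcp [571.3  78.3  48.6] j [-0.12  0.73 -0.08  1.81  0.09  0.6  -1.78] gap 0.0197
```

Request:
{"op": "step_arm", "data": {
  "increments": [
    [0,0,0,0,0,0,60],
    [0,0,0,0,0,0,60],
    [0,0,0,0,0,0,60],
    [0,0,0,0,0,0,60],
    [0,0,0,0,0,0,60],
    [0,0,0,0,0,0,60],
    [0,0,-1,0,0,0,60],
    [0,0,-3,0,0,0,80],
    [0,0,-4,0,0,0,100],
    [0,0,-4,0,0,0,100],
    [0,0,-4,0,0,0,100],
    [0,0,-4,0,0,-1,100],
    [0,0,-4,0,0,-1.5,100],
    [0,0,0,0,0,-1.5,100],
    [0,0,0,0,0,-1.5,100],
    [0,0,0,0,0,-1.5,100],
    [0,0,0,0,0,-1.5,100],
    [0,0,0,0,0,-1.5,100],
    [0,0,0,0,0,-1.5,100],
    [0,0,0,0,0,-1.5,100]
  ]
}}

```text
time: 13.35
tcp_pos: [0.5709, 0.078, 0.2893]
eef_rot: [2.601, 1.761, 0.001]
force: [-0.4, 0.4, 0.6]
finger_gap: 0.0928
finger_force: 0.0
```

```bash
python3 go.py 380 255 290 -7
```

```text
t 13.35 turn [ 0.01  0.   -2.96] shift [ 15.24 -21.11  -0.07] tcp [570.9  78.  289.3] j [ 0.08  0.47 -0.39  1.54  0.19  1.17 -0.73] gap 0.0928
```

Request:
{"op": "step_arm", "data": {
  "increments": [
    [0,0,0,0,0,-1.4,100],
    [0,0,0,0,0,-1.4,100],
    [0.8,-1.1,0,0,0,-0.1,100],
    [1.8,-2.5,0,0,0,0,100],
    [1.8,-2.5,0,0,0,0,100],
    [1.8,-2.5,0,0,0,0,100],
    [1.8,-2.5,0,0,0,0,100],
    [1.8,-2.5,0,0,0,0,100],
    [1.8,-2.5,0,0,0,0,100],
    [1.8,-2.5,0,0,0,0,100],
    [1.1,-1.5,0,0,0,0,100],
    [0.7,-1,0,0,0,0,100],
    [0,0,0,0,0,0,100],
    [0,0,0,0,0,0,100],
    [0,0,0,0,0,0,100]
  ]
}}

```text
time: 14.85
tcp_pos: [0.3832, 0.2558, 0.2884]
eef_rot: [2.366, 2.065, -0.0]
force: [0.4, -0.2, 0.6]
finger_gap: 0.0929
finger_force: 0.0
```

```bash
python3 w.py narrow1; python3 top.py narrow1 381 278 55 70 82;python3 top.py narrow1 381 278 55 30 82; python3 go.py 381 278 31 -7
python3 - <<'E'
from h import *
c=cam('scene'); cv2.imwrite('pics/s2.png',cv2.resize(c['image'][120:330,180:480],None,fx=2,fy=2)); 
E
```

```text
cam [0.39414589 0.33474136 0.44649683] axis [-0.03793287 -0.28086394 -0.95899768] bench z 0.0005654752971973618
1048 px 294 317 137 210 z [71.4 74.9 76.4] ((379.67584228515625, 280.0931701660156), (63.677608489990234, 19.57071876525879), 82.48550415039062)
1728 px 294 317 134 210 z [58.9 73.5 76.2] ((379.6467590332031, 280.14862060546875), (63.6856575012207, 19.81993293762207), 82.10782623291016)
t 14.9 turn [ 0.    0.   -0.15] shift [ 2.17 -0.48 25.74] tcp [383.1 255.9 288.4] j [-0.22  0.29 -0.55  1.84  0.17  1.06 -0.97] gap 0.0928
```

View pics/s2.png

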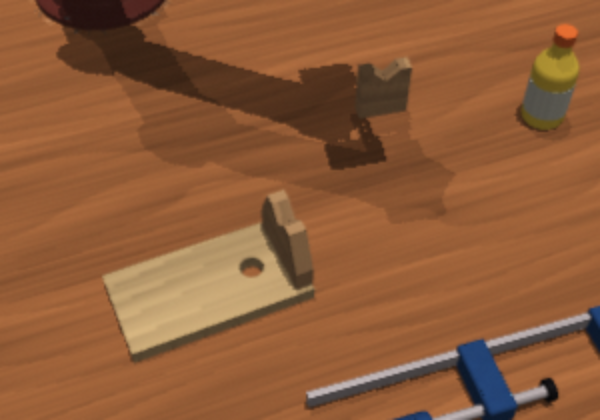

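The broad upright stands at the holed end, at crop (287,240). Next is the narrow upright.

```bash
python3 go.py 379.7 280.1 31 -7.7
```

```text
t 14.95 turn [-0.    0.   -0.01] shift [ 2.35 -0.66 25.73] tcp [383.1 256.  288.3] j [-0.22  0.29 -0.55  1.84  0.17  1.06 -0.97] gap 0.0929
```

Request:
{"op": "step_arm", "data": {
  "increments": [
    [1.2,-0.35,2,0,0,0,100],
    [1.15,-0.3,3,0,0,0,100],
    [0,0,4,0,0,0,100],
    [0,0,4,0,0,0,100],
    [0,0,4,0,0,0,100],
    [0,0,3,0,0,0,100],
    [0,0,3,0,0,0,80],
    [0,0,2,0,0,0,70],
    [0,0,0.7,0,0,0,60],
    [0,0,0,0,0,0,60],
    [0,0,0,0,0,0,60],
    [0,0,0,0,0,0,60]
  ]
}}

```text
time: 16.15
tcp_pos: [0.3797, 0.2815, 0.0326]
eef_rot: [2.364, 2.068, 0.004]
force: [0.2, -0.2, -0.6]
finger_gap: 0.0562
finger_force: 0.0
```

```bash
python3 go.py 379.7 280.1 31 -7.7
```

```text
t 16.15 turn [ 0.02 -0.02  0.01] shift [-0.14  0.01  0.16] tcp [379.7 281.5  32.6] j [-0.47  0.68 -0.32  2.11  0.5   0.42 -1.31] gap 0.0562
```

Request:
{"op": "step_arm", "data": {
  "increments": [
    [-0.14,0,0.16,0,0,0,0],
    [0,0,0,0,0,0,0],
    [0,0,0,0,0,0,0],
    [0,0,0,0,0,0,0],
    [0,0,0,0,0,0,0],
    [0,0,0,0,0,0,0],
    [0,0,0,0,0,0,0],
    [0,0,0,0,0,0,0],
    [0,0,0,0,0,0,0]
  ]
}}

```text
time: 17.05
tcp_pos: [0.3788, 0.2797, 0.03]
eef_rot: [2.364, 2.069, 0.001]
force: [0.6, -1.5, 1.2]
finger_gap: 0.0202
finger_force: 30.0
```

```bash
python3 go.py 379.7 280.1 31 -7.7; python3 go.py 480 180 170 -7.7
```

```text
t 17.05 turn [ 0.   -0.    0.02] shift [ 0.05  0.08 -0.1 ] tcp [378.8 279.7  30. ] j [-0.47  0.68 -0.31  2.11  0.5   0.42 -1.31] gap 0.0202
t 17.05 turn [ 0.   -0.    0.02] shift [ -8.53  11.36 -14.  ] tcp [378.8 279.7  30. ] j [-0.47  0.68 -0.31  2.11  0.5   0.42 -1.31] gap 0.0202
```

Request:
{"op": "step_arm", "data": {
  "increments": [
    [0,0,-1,0,0,0,0],
    [0,0,-3,0,0,0,0],
    [0,0,-4,0,0,1,0],
    [0,0,-4,0,0,1.4,0],
    [0,0,-2,0,0,1.4,0],
    [0,0,0,0,0,1.4,0],
    [0,0,0,0,0,1.4,0],
    [0,0,0,0,0,1.4,0],
    [0,0,0,0,0,1.4,0],
    [0,0,0,0,0,1.4,0],
    [0,0,0,0,0,1.4,0],
    [0,0,0,0,0,1.4,0],
    [0,0,0,0,0,1.4,0],
    [0,0,0,0,0,1.4,0],
    [0,0,0,0,0,0.9,0],
    [0,0,0,0,0,0,0]
  ]
}}

```text
time: 18.65
tcp_pos: [0.378, 0.2796, 0.1702]
eef_rot: [-3.14, 0.111, 0.001]
force: [-0.4, 1.3, -0.7]
finger_gap: 0.0195
finger_force: 30.0
```

```bash
python3 go.py 580.5 -111.6 170 -87.1
```

```text
t 18.65 turn [-0.    0.01 -1.39] shift [1.824e+01 4.010e+01 2.000e-02] tcp [378.  279.6 170.2] j [-0.63  0.42 -0.07  2.    0.04  0.73 -2.37] gap 0.0195
```

Request:
{"op": "step_arm", "data": {
  "increments": [
    [0,0,0,0,0,-1.39,0],
    [0.7,1.5,0,0,0,0,0],
    [1.5,3.3,0,0,0,0,0],
    [1.5,3.3,0,0,0,0,0],
    [1.5,3.3,0,0,0,0,0],
    [1.5,3.3,0,0,0,0,0],
    [1.5,3.3,0,0,0,0,0],
    [1.5,3.3,0,0,0,0,0],
    [1.5,3.3,0,0,0,0,0],
    [1.5,3.3,0,0,0,0,0],
    [1.5,3.3,0,0,0,0,0],
    [1.5,3.3,0,0,0,0,0],
    [1.3,2.8,0,0,0,0,0],
    [0.8,1.8,0,0,0,0,0],
    [0.4,1,0,0,0,0,0],
    [0,0,0,0,0,0,0],
    [0,0,0,0,0,0,0],
    [0,0,0,0,0,0,0]
  ]
}}

```text
time: 20.45
tcp_pos: [0.5799, -0.1097, 0.17]
eef_rot: [-3.139, -0.083, 0.001]
force: [0.2, 0.9, -0.8]
finger_gap: 0.0196
finger_force: 30.0
```

```bash
python3 go.py 580.5 -111.6 52 -87.1
```

```text
t 20.45 turn [-0.02  0.01  0.02] shift [ 0.05  0.19 11.8 ] tcp [ 579.9 -109.7  170. ] j [ 0.2   0.58 -0.08  1.67  0.06  0.89 -1.42] gap 0.0196
```

Request:
{"op": "step_arm", "data": {
  "increments": [
    [0.05,0.19,1.8,0,0,0.02,0],
    [0,0,3,0,0,0,0],
    [0,0,3,0,0,0,0],
    [0,0,2,0,0,0,0],
    [0,0,1.5,0,0,0,0],
    [0,0,0.3,0,0,0,0],
    [0,0,0,0,0,0,0],
    [0,0,0,0,0,0,0],
    [0,0,0,0,0,0,0]
  ]
}}

```text
time: 21.35
tcp_pos: [0.5818, -0.1136, 0.0551]
eef_rot: [3.14, 0.076, 0.003]
force: [-0.5, 0.1, -1.3]
finger_gap: 0.0198
finger_force: 30.0
```

```bash
python3 go.py 580.5 -111.6 48.3 -87.1
```

```text
t 21.35 turn [ 0.   -0.03 -0.03] shift [-0.12 -0.21  0.68] tcp [ 581.8 -113.6   55.1] j [ 0.2   0.74 -0.07  1.76  0.07  0.64 -1.43] gap 0.0198
```

Request:
{"op": "step_arm", "data": {
  "increments": [
    [-0.12,-0.21,0.4,0,-0.02,-0.03,0],
    [0,0,0,0,0,0,0],
    [0,0,0,0,0,0,0],
    [0,0,0,0,0,0,0]
  ]
}}

```text
time: 21.75
tcp_pos: [0.5797, -0.1117, 0.05]
eef_rot: [3.141, 0.079, -0.002]
force: [0.3, 0.3, -1.0]
finger_gap: 0.0197
finger_force: 30.0
```

```bash
python3 go.py 580.5 -111.6 48.3 -87.1
```

```text
t 21.75 turn [ 0.    0.02 -0.  ] shift [ 0.08 -0.01  0.17] tcp [ 579.7 -111.7   50. ] j [ 0.19  0.74 -0.07  1.77  0.08  0.63 -1.44] gap 0.0197
```

Request:
{"op": "step_arm", "data": {
  "increments": [
    [0.07,0,0.1,0,0.01,0,0],
    [0,0,0.1,0,0,0,0],
    [0,0,0,0,0,0,0],
    [0,0,0,0,0,0,0]
  ]
}}

```text
time: 22.15
tcp_pos: [0.5806, -0.1117, 0.048]
eef_rot: [3.14, 0.079, -0.0]
force: [-0.4, -0.6, 0.7]
finger_gap: 0.02
finger_force: 30.0
```

```bash
python3 go.py 580.5 -111.6 48.3 -87.1
```

```text
t 22.15 turn [ 0.  0. -0.] shift [-0.01 -0.01 -0.03] tcp [ 580.6 -111.7   48. ] j [ 0.19  0.75 -0.07  1.77  0.08  0.63 -1.44] gap 0.02
```

Request:
{"op": "step_arm", "data": {
  "increments": [
    [0,0,0,0,0,0,60],
    [0,0,0,0,0,0,60],
    [0,0,0,0,0,0,60],
    [0,0,0,0,0,0,60],
    [0,0,0,0,0,0,60],
    [0,0,0,0,0,0,60],
    [0,0,-1,0,0,0,60],
    [0,0,-3,0,0,0,80],
    [0,0,-4,0,0,0,100],
    [0,0,-4,0,0,0,100],
    [0,0,-4,0,0,0,100],
    [0,0,-4,0,0,0,100],
    [0,0,-4,0,0,0,100],
    [0,0,-2,0,0,0,100],
    [0,0,0,0,0,0,100],
    [0,0,0,0,0,0,100]
  ]
}}

```text
time: 23.75
tcp_pos: [0.58, -0.1116, 0.3078]
eef_rot: [-3.141, -0.079, 0.002]
force: [-0.6, 0.7, -0.3]
finger_gap: 0.0932
finger_force: 0.0
```

```bash
python3 w.py n2; python3 top.py n2 581 -112 60 66 82; python3 top.py n2 571 78 60 72 82;python3 top.py n2 571 78 60 35 82; python3 go.py 415 -270 290 -63
```

```text
cam [ 0.65932169 -0.10684786  0.46582668] axis [-0.28373271 -0.0145069  -0.95879367] bench z 0.0008299046733152113
266 px 303 324 160 203 z [75.7 78.8 81.4] ((593.5997314453125, -109.90644073486328), (37.691768646240234, 19.36664390563965), 2.491894245147705)
745 px 90 124 153 235 z [73.  77.8 81.3] ((571.0256958007812, 78.87572479248047), (77.4153823852539, 21.296382904052734), 3.1043901443481445)
2688 px 90 141 138 238 z [38.9 61.7 80.4] ((570.5979614257812, 78.87519836425781), (100.4571762084961, 21.349205017089844), 3.027872085571289)
t 23.8 turn [-0.01  0.04 -4.82] shift [-21.86   6.65   1.67] tcp [ 579.6 -111.5  306.7] j [ 0.21  0.46 -0.08  1.47  0.04  1.21 -1.4 ] gap 0.0927
```

View pics/n2.png

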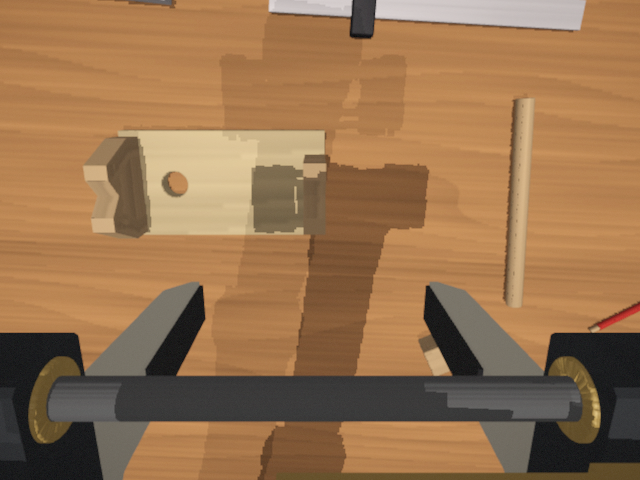

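Both uprights stand on the board: broad at (118,187), narrow at (315,190).

```bash
python3 top.py n2 581 -112 60 84 100;python3 top.py n2 571 78 60 90 100; python3 top.py n2 565 -335 130 12 30
```

```text
1199 px 303 325 163 234 z [85.8 92.7 94.2] ((580.61474609375, -110.72819519042969), (64.23046112060547, 19.46696662902832), 2.2563436031341553)
885 px 83 115 164 232 z [90.7 92.9 94.4] ((571.5048217773438, 79.02030181884766), (61.36548614501953, 21.264989852905273), 2.56193470954895)
3211 px 508 534 98 307 z [13.2 16.9 18.9] ((564.4744873046875, -334.2047119140625), (229.81454467773438, 17.4020938873291), 7.550410270690918)
```

Request:
{"op": "step_arm", "data": {
  "increments": [
    [0,0,0,0,0,-1.2,100],
    [0,0,0,0,0,-1.2,100],
    [0,0,0,0,0,-1.2,100],
    [0,0,0,0,0,-1.2,100],
    [-1.1,0.3,0,0,0,0,100],
    [-2.5,0.7,0.2,0,0,0,100],
    [-2.5,0.8,0.2,0,0,0,100],
    [-2.5,0.8,0.2,0,0,0,100],
    [-2.5,0.8,0.2,0,0,0,100],
    [-2.5,0.8,0.2,0,0,0,100],
    [-2.5,0.8,0.2,0,0,0,100],
    [-2.5,0.8,0.2,0,0,0,100],
    [-2,0.5,0,0,0,0,100],
    [-1,0.3,0,0,0,0,100],
    [0,0,0,0,0,0,100],
    [0,0,0,0,0,0,100],
    [0,0,0,0,0,0,100]
  ]
}}

```text
time: 25.5
tcp_pos: [0.4187, -0.267, 0.2939]
eef_rot: [-3.054, -0.733, 0.0]
force: [0.8, -0.1, 0.4]
finger_gap: 0.0931
finger_force: 0.0
```

```bash
python3 w.py block1; python3 top.py block1 394 -283 60 26 40; python3 go.py 394 -283 13 -63
```

```text
cam [ 0.48939225 -0.23061981  0.452003  ] axis [-0.25247356 -0.12789015 -0.9591148 ] bench z 0.0005841181100292496
2229 px 285 348 201 236 z [30.4 32.1 33.5] ((393.60565185546875, -282.0046081542969), (36.68609619140625, 64.00464630126953), 27.77965545654297)
t 25.55 turn [-0.01  0.    0.  ] shift [-2.93  0.3  28.09] tcp [ 418.7 -267.1  293.9] j [ 0.63  0.31 -0.14  1.75  0.05  1.08 -0.63] gap 0.0931
```

```bash
python3 go.py 393.6 -282.3 14 -62.2
```

```text
t 25.55 turn [-0.01  0.   -0.16] shift [-2.93  0.18 27.99] tcp [ 418.7 -267.1  293.9] j [ 0.63  0.31 -0.14  1.75  0.05  1.08 -0.63] gap 0.0931
```

Request:
{"op": "step_arm", "data": {
  "increments": [
    [-1,0.08,1,0,0,-0.16,100],
    [-1.93,0.1,3,0,0,0,100],
    [0,0,4,0,0,0,100],
    [0,0,4,0,0,0,100],
    [0,0,4,0,0,0,100],
    [0,0,3,0,0,0,100],
    [0,0,2,0,0,0,100],
    [0,0,1.5,0,0,0,100],
    [0,0,0.5,0,0,0,100],
    [0,0,0,0,0,0,100],
    [0,0,0,0,0,0,100],
    [0,0,0,0,0,0,100]
  ]
}}

```text
time: 26.75
tcp_pos: [0.3932, -0.2836, 0.0649]
eef_rot: [3.049, 0.752, 0.001]
force: [0.1, -0.2, 0.1]
finger_gap: 0.0932
finger_force: 0.0
```

```bash
python3 go.py 393.6 -282.3 14 -62.2
```

```text
t 26.75 turn [ 0.02 -0.   -0.02] shift [ 0.1  -0.09  5.09] tcp [ 393.2 -283.6   64.9] j [ 0.64  0.61 -0.09  2.06  0.12  0.48 -0.62] gap 0.0932
```

Request:
{"op": "step_arm", "data": {
  "increments": [
    [0.1,-0.09,1.5,0,0,-0.02,100],
    [0,0,2,0,0,0,100],
    [0,0,1.2,0,0,0,100],
    [0,0,0.3,0,0,0,100],
    [0,0,0,0,0,0,100],
    [0,0,0,0,0,0,100],
    [0,0,0,0,0,0,100]
  ]
}}

```text
time: 27.45
tcp_pos: [0.3933, -0.2824, 0.0147]
eef_rot: [3.049, 0.754, 0.0]
force: [0.4, -0.5, 0.0]
finger_gap: 0.0933
finger_force: 0.0
```

```bash
python3 go.py 393.6 -282.3 14 -62.2
```

```text
t 27.45 turn [ 0.01  0.   -0.  ] shift [0.03 0.01 0.07] tcp [ 393.3 -282.4   14.7] j [ 0.62  0.7  -0.07  2.09  0.13  0.35 -0.64] gap 0.0933
```

Request:
{"op": "step_arm", "data": {
  "increments": [
    [0,0,0,0,0,0,0],
    [0,0,0,0,0,0,0],
    [0,0,0,0,0,0,0],
    [0,0,0,0,0,0,0],
    [0,0,0,0,0,0,0],
    [0,0,0,0,0,0,0],
    [0,0,0,0,0,0,0]
  ]
}}

```text
time: 28.15
tcp_pos: [0.3929, -0.2821, 0.0141]
eef_rot: [-3.05, -0.754, 0.001]
force: [1.0, -0.2, 1.4]
finger_gap: 0.0635
finger_force: 30.0
```

```bash
python3 go.py 393.6 -282.3 14 -62.2
```

```text
t 28.15 turn [-0.    0.01 -0.  ] shift [0.05 0.05 0.01] tcp [ 392.9 -282.1   14.1] j [ 0.62  0.71 -0.07  2.09  0.13  0.35 -0.64] gap 0.0635
```

Request:
{"op": "step_arm", "data": {
  "increments": [
    [0,0,-1,0,0,0,0],
    [0,0,-3,0,0,0,0],
    [0,0,-4,0,0,-0.4,0],
    [0,0,-4,0,0,-1.4,0],
    [0,0,-3,0,0,-1.4,0],
    [0,0,0,0,0,-1.4,0],
    [0,0,0,0,0,-1.4,0],
    [0,0,0,0,0,-1.4,0],
    [0,0,0,0,0,-1.4,0],
    [0,0,0,0,0,-1.4,0],
    [0,0,0,0,0,-1.4,0],
    [0,0,0,0,0,-1.4,0],
    [0,0,0,0,0,0,0]
  ]
}}

```text
time: 29.45
tcp_pos: [0.3924, -0.282, 0.1643]
eef_rot: [-2.166, -2.274, 0.001]
force: [0.2, -0.3, -0.6]
finger_gap: 0.0641
finger_force: 30.0
```

```bash
python3 go.py 576.2 -16.9 164 2.9
```

```text
t 29.45 turn [-0.01 -0.   -0.03] shift [25.55 19.7   0.03] tcp [ 392.4 -282.   164.3] j [ 0.9   0.48 -0.46  1.96  0.3   0.77  0.31] gap 0.0641
```

Request:
{"op": "step_arm", "data": {
  "increments": [
    [1.1,0.8,0,0,0,-0.03,0],
    [2.5,1.9,0,0,0,0,0],
    [2.5,1.9,0,0,0,0,0],
    [2.5,1.9,0,0,0,0,0],
    [2.5,1.9,0,0,0,0,0],
    [2.5,1.9,0,0,0,0,0],
    [2.5,1.9,0,0,0,0,0],
    [2.5,1.9,0,0,0,0,0],
    [2.5,1.9,0,0,0,0,0],
    [2.5,1.9,0,0,0,0,0],
    [1.3,1.1,0,0,0,0,0],
    [0.6,0.5,0,0,0,0,0],
    [0,0,0,0,0,0,0],
    [0,0,0,0,0,0,0],
    [0,0,0,0,0,0,0]
  ]
}}

```text
time: 30.95
tcp_pos: [0.5739, -0.0194, 0.1638]
eef_rot: [-2.167, -2.274, 0.004]
force: [-0.4, -0.4, -0.6]
finger_gap: 0.0636
finger_force: 30.0
```

```bash
python3 go.py 576.2 -16.9 36 2.9
```

```text
t 30.95 turn [-0.02  0.01 -0.03] shift [ 0.24  0.24 12.78] tcp [573.9 -19.4 163.8] j [ 0.27  0.6  -0.44  1.72  0.31  0.9  -0.25] gap 0.0636
```

Request:
{"op": "step_arm", "data": {
  "increments": [
    [0.24,0.24,2,0,0,-0.03,0],
    [0,0,3,0,0,0,0],
    [0,0,3,0,0,0,0],
    [0,0,2.5,0,0,0,0],
    [0,0,1.5,0,0,0,0],
    [0,0,0.2,0,0,0,0],
    [0,0,0,0,0,0,0],
    [0,0,0,0,0,0,0],
    [0,0,0,0,0,0,0]
  ]
}}

```text
time: 31.85
tcp_pos: [0.5776, -0.015, 0.0431]
eef_rot: [2.161, 2.279, 0.001]
force: [0.6, 0.1, -0.7]
finger_gap: 0.0641
finger_force: 30.0
```

```bash
python3 go.py 576.2 -16.9 32.1 2.9
```

```text
t 31.85 turn [0.02 0.   0.03] shift [-0.18 -0.15  1.1 ] tcp [577.6 -15.   43.1] j [ 0.21  0.76 -0.36  1.81  0.41  0.64 -0.34] gap 0.0641
```

Request:
{"op": "step_arm", "data": {
  "increments": [
    [-0.18,-0.15,0.5,0.01,0,0.03,0],
    [0,0,0.3,0,0,0,0],
    [0,0,0,0,0,0,0],
    [0,0,0,0,0,0,0],
    [0,0,0,0,0,0,0]
  ]
}}

```text
time: 32.35
tcp_pos: [0.5755, -0.0166, 0.0339]
eef_rot: [-2.163, -2.277, 0.002]
force: [-0.6, -0.2, -0.5]
finger_gap: 0.0637
finger_force: 30.0
```

```bash
python3 go.py 576.2 -16.9 32.1 2.9
```

```text
t 32.35 turn [-0.02 -0.    0.01] shift [-0.03  0.07  0.18] tcp [575.5 -16.6  33.9] j [ 0.21  0.78 -0.35  1.81  0.42  0.63 -0.34] gap 0.0637
```

Request:
{"op": "step_arm", "data": {
  "increments": [
    [-0.02,0.06,0.1,0,0,0,0],
    [0,0,0.1,0,0,0,0],
    [0,0,0,0,0,0,0],
    [0,0,0,0,0,0,0]
  ]
}}

```text
time: 32.75
tcp_pos: [0.5763, -0.0169, 0.0322]
eef_rot: [-2.163, -2.277, 0.001]
force: [-1.1, -0.8, 2.4]
finger_gap: 0.0638
finger_force: 30.0
```

```bash
python3 go.py 576.2 -16.9 32.1 2.9
```

```text
t 32.75 turn [-0.01 -0.    0.01] shift [-0.   -0.01  0.01] tcp [576.3 -16.9  32.2] j [ 0.21  0.78 -0.35  1.81  0.42  0.62 -0.34] gap 0.0638
```

Request:
{"op": "step_arm", "data": {
  "increments": [
    [0,0,0,0,0,0,100],
    [0,0,0,0,0,0,100],
    [0,0,0,0,0,0,100],
    [0,0,0,0,0,0,100],
    [0,0,0,0,0,0,100],
    [0,0,-1,0,0,0,100],
    [0,0,-3,0,0,0,100],
    [0,0,-4,0,0,0,100],
    [0,0,-4,0,0,0,100],
    [0,0,-4,0,0,0,100],
    [0,0,-4,0,0,0,100],
    [0,0,-4,0,0,0,100],
    [0,0,-3,0,0,0,100],
    [0,0,-1,0,0,0,100],
    [0,0,0,0,0,0,100],
    [0,0,0,0,0,0,100]
  ]
}}

```text
time: 34.35
tcp_pos: [0.5755, -0.0172, 0.3103]
eef_rot: [-2.161, -2.275, 0.006]
force: [-0.6, 0.5, -0.3]
finger_gap: 0.0927
finger_force: 0.0
```

```bash
python3 w.py k2; python3 top.py k2 576 -17 50 44 56; python3 top.py k2 571 78 60 88 100;python3 top.py k2 581 -112 60 88 100;python3 top.py k2 576 -17 130 12 24; python3 go.py 565 -310 300 -82.4
```

```text
cam [0.57257694 0.0623619  0.46839605] axis [ 0.00997211 -0.28294496 -0.95908431] bench z 0.0008347430658961848
2319 px 283 348 171 207 z [48.7 50.2 51.4] ((576.109130859375, -15.650760650634766), (64.06880187988281, 35.536468505859375), 3.1013426780700684)
1196 px 277 353 74 99 z [89.3 92.8 94.3] ((570.8260498046875, 78.66642761230469), (63.835235595703125, 19.749221801757812), 2.97831130027771)
892 px 281 348 286 307 z [88.8 92.9 94.3] ((580.456298828125, -111.21685791015625), (63.86034393310547, 20.797311782836914), 3.0458638668060303)
14379 px 262 371 89 277 z [16.8 18.2 19.7] ((576.5698852539062, -20.755416870117188), (110.27981567382812, 201.09600830078125), 2.934922456741333)
t 34.4 turn [-0.06  0.05 17.07] shift [-4.9  28.88  0.98] tcp [575.3 -17.2 309.8] j [ 0.3   0.47 -0.49  1.5   0.23  1.24 -0.17] gap 0.0928
```

View pics/k2.png

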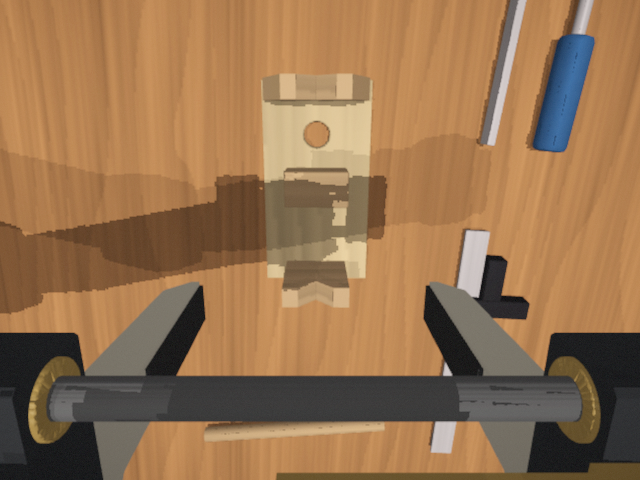

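Block sits midway at (316,188); uprights at (317,87) and (316,285) look square.

Request:
{"op": "step_arm", "data": {
  "increments": [
    [0,0,0,0,0,1.4,100],
    [0,0,0,0,0,1.5,100],
    [0,0,0,0,0,1.5,100],
    [0,0,0,0,0,1.5,100],
    [0,0,0,0,0,1.5,100],
    [0,0,0,0,0,1.5,100],
    [0,0,0,0,0,1.5,100],
    [0,0,0,0,0,1.5,100],
    [0,0,0,0,0,1.5,100],
    [0,0,0,0,0,1.5,100],
    [0,0,0,0,0,1.5,100],
    [0,0,0,0,0,0.7,100]
  ]
}}

```text
time: 35.6
tcp_pos: [0.5755, -0.0169, 0.3095]
eef_rot: [-3.135, -0.198, 0.01]
force: [0.5, 0.5, -0.2]
finger_gap: 0.093
finger_force: 0.0
```

Request:
{"op": "step_arm", "data": {
  "increments": [
    [-0.2,1.5,0,0,0,0,100],
    [-0.5,3.3,0,0,0,0,100],
    [-0.5,3.3,0,0,0,0,100],
    [-0.5,3.3,0,0,0,0,100],
    [-0.5,3.3,0,0,0,0,100],
    [-0.5,3.3,0,0,0,0,100],
    [-0.5,3.3,0,0,0,0,100],
    [-0.5,3.3,0,0,0,0,100],
    [-0.5,3.3,0,0,0,0,100],
    [-0.5,1.8,0,0,0,0,100],
    [-0.2,1,0,0,0,0,100],
    [0,0,0,0,0,0,100],
    [0,0,0,0,0,0,100],
    [0,0,0,0,0,0,100]
  ]
}}

```text
time: 37.0
tcp_pos: [0.5685, -0.3253, 0.3121]
eef_rot: [-3.133, -0.209, 0.002]
force: [0.3, 0.9, 0.5]
finger_gap: 0.0929
finger_force: 0.0
```

```bash
python3 w.py ax1; python3 top.py ax1 565 -335 130 12 30;python3 top.py ax1 565 -335 130 7 30; python3 go.py 564.8 -335 60 -82.4
```

```text
cam [ 0.64715376 -0.31430624  0.47019603] axis [-0.28146867 -0.03656182 -0.95887362] bench z 0.0007391957981485337
3216 px 315 332 76 289 z [13.4 16.8 18.8] ((563.9501342773438, -334.56280517578125), (229.4070281982422, 16.791519165039062), 7.560035705566406)
3541 px 315 332 76 289 z [10.9 16.6 18.8] ((563.897216796875, -334.97509765625), (229.89588928222656, 17.733320236206055), 7.721085071563721)
t 37.05 turn [-0.01  0.01  0.01] shift [-0.48  0.89 25.22] tcp [ 568.4 -325.5  312.2] j [ 0.53  0.57 -0.08  1.26  0.04  1.31 -0.98] gap 0.0931
```

View pics/ax1.png

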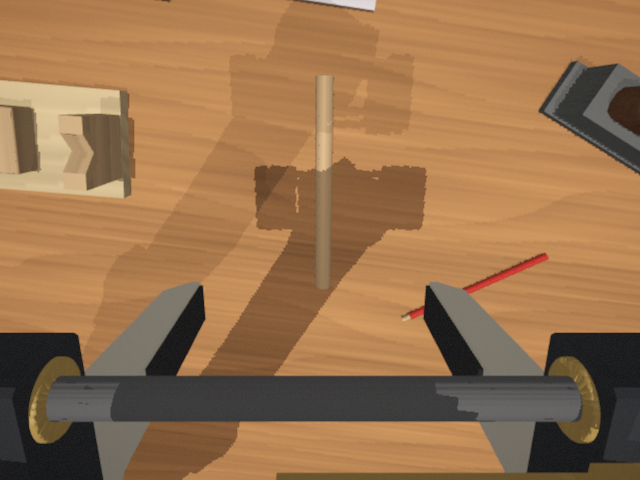

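```bash
python3 go.py 564 -334.8 11 -82.4
```

```text
t 37.05 turn [-0.01  0.01  0.01] shift [-0.56  0.86 30.12] tcp [ 568.4 -325.5  312.2] j [ 0.53  0.57 -0.08  1.26  0.04  1.31 -0.98] gap 0.0931
```

Request:
{"op": "step_arm", "data": {
  "increments": [
    [-0.3,0.4,1,0,0,0,100],
    [-0.25,0.45,3,0,0,0,100],
    [0,0,4,0,0,0,100],
    [0,0,4,0,0,0,100],
    [0,0,4,0,0,0,100],
    [0,0,4,0,0,0,80],
    [0,0,3,0,0,0,60],
    [0,0,2,0,0,0,60],
    [0,0,1,0,0,0,60],
    [0,0,0,0,0,0,60],
    [0,0,0,0,0,0,60],
    [0,0,0,0,0,0,60]
  ]
}}

```text
time: 38.25
tcp_pos: [0.5639, -0.3374, 0.0535]
eef_rot: [3.133, 0.204, 0.001]
force: [0.6, 0.5, -0.2]
finger_gap: 0.0558
finger_force: 0.0
```

```bash
python3 go.py 564 -334.8 11 -82.4
```

```text
t 38.25 turn [ 0.02 -0.01 -0.03] shift [ 0.04 -0.25  4.25] tcp [ 563.9 -337.4   53.5] j [ 0.54  0.81 -0.07  1.57  0.07  0.76 -0.99] gap 0.0558
```

Request:
{"op": "step_arm", "data": {
  "increments": [
    [0.03,-0.25,1,0.01,0,-0.03,60],
    [0,0,1.5,0,0,0,60],
    [0,0,1,0,0,0,60],
    [0,0,0.5,0,0,0,60],
    [0,0,0,0,0,0,60],
    [0,0,0,0,0,0,60],
    [0,0,0,0,0,0,60]
  ]
}}

```text
time: 38.95
tcp_pos: [0.5632, -0.3345, 0.0124]
eef_rot: [-3.134, -0.208, 0.001]
force: [0.3, -0.7, -0.3]
finger_gap: 0.0555
finger_force: 0.0
```

```bash
python3 go.py 564 -334.8 11 -82.4
```

```text
t 38.95 turn [-0.    0.01 -0.  ] shift [0.08 0.04 0.14] tcp [ 563.2 -334.5   12.4] j [ 0.54  0.87 -0.06  1.59  0.08  0.69 -1.  ] gap 0.0555
```

Request:
{"op": "step_arm", "data": {
  "increments": [
    [0.08,0.03,0.1,0,0,0,0],
    [0,0,0,0,0,0,0],
    [0,0,0,0,0,0,0],
    [0,0,0,0,0,0,0],
    [0,0,0,0,0,0,0],
    [0,0,0,0,0,0,0],
    [0,0,0,0,0,0,0],
    [0,0,0,0,0,0,0]
  ]
}}

```text
time: 39.75
tcp_pos: [0.5636, -0.3346, 0.011]
eef_rot: [-3.134, -0.208, 0.003]
force: [-0.7, 0.5, -0.2]
finger_gap: 0.0174
finger_force: 30.0
```

```bash
python3 go.py 564 -334.8 11 -82.4
```

```text
t 39.75 turn [-0.01  0.02 -0.  ] shift [ 0.03  0.03 -0.  ] tcp [ 563.6 -334.6   11. ] j [ 0.54  0.87 -0.06  1.59  0.08  0.69 -1.  ] gap 0.0174
```

Request:
{"op": "step_arm", "data": {
  "increments": [
    [0,0,-1,0,0,0,0],
    [0,0,-3,0,0,0,0],
    [0,0,-4,0,0,0,0],
    [0,0,-4,0,0,0,0],
    [0,0,-3,0,0,-1,0],
    [0,0,-1,0,0,-1.4,0],
    [0,0,0,0,0,-1.4,0],
    [0,0,0,0,0,-1.4,0],
    [0,0,0,0,0,-1.4,0],
    [0,0,0,0,0,-1.4,0],
    [0,0,0,0,0,-1.4,0],
    [0,0,0,0,0,-1.4,0],
    [0,0,0,0,0,-1.4,0],
    [0,0,0,0,0,-1.4,0],
    [0,0,0,0,0,-1.4,0],
    [0,0,0,0,0,-1.4,0],
    [0,0,0,0,0,-0.7,0],
    [0,0,0,0,0,0,0]
  ]
}}

```text
time: 41.55
tcp_pos: [0.5635, -0.3349, 0.1713]
eef_rot: [-2.16, -2.279, 0.001]
force: [-0.2, 0.3, -0.3]
finger_gap: 0.0172
finger_force: 30.0
```

```bash
python3 go.py 576 -16.8 170 2.9
```

```text
t 41.55 turn [-0.02 -0.01  0.03] shift [31.7   2.85  0.13] tcp [ 563.5 -334.9  171.3] j [ 0.77  0.72 -0.48  1.46  0.36  1.05  0.26] gap 0.0172
```

Request:
{"op": "step_arm", "data": {
  "increments": [
    [1.5,0.1,0,0,0,0.03,0],
    [3,0.3,0,0,0,0,0],
    [3,0.3,0,0,0,0,0],
    [3,0.3,0,0,0,0,0],
    [3,0.3,0,0,0,0,0],
    [3,0.3,0,0,0,0,0],
    [3,0.3,0,0,0,0,0],
    [3,0.3,0,0,0,0,0],
    [3,0.3,0,0,0,0,0],
    [3,0.3,0,0,0,0,0],
    [2,0.1,0,0,0,0,0],
    [1,0.1,0,0,0,0,0],
    [0,0,0,0,0,0,0],
    [0,0,0,0,0,0,0],
    [0,0,0,0,0,0,0]
  ]
}}

```text
time: 43.05
tcp_pos: [0.5776, -0.0205, 0.171]
eef_rot: [-2.166, -2.274, 0.003]
force: [-0.0, 0.2, -1.0]
finger_gap: 0.0168
finger_force: 30.0
```

```bash
python3 go.py 576 -16.8 110 2.9; python3 w.py ax2
```

```text
t 43.05 turn [-0.03  0.   -0.03] shift [ 0.37 -0.14  6.1 ] tcp [577.6 -20.5 171. ] j [ 0.3   0.6  -0.48  1.7   0.33  0.93 -0.27] gap 0.0168
cam [0.57448308 0.05907166 0.32909566] axis [ 0.01166261 -0.28309309 -0.95902153] bench z 0.0009564757933907767
```

View pics/ax2.png

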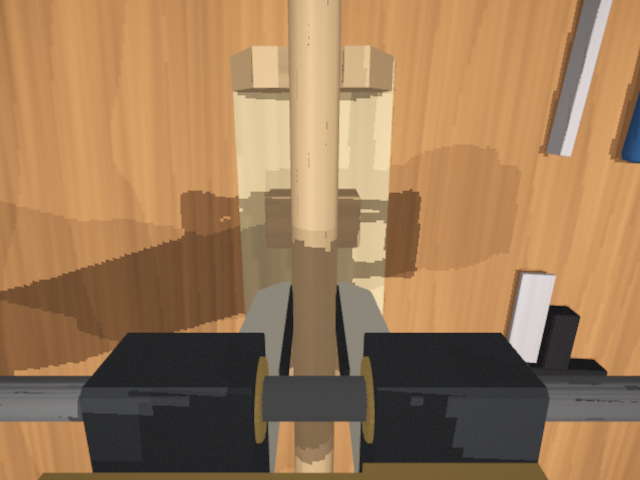

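The axle is held along the board (x≈315 px), passing over the broad notch at the top.

```bash
python3 - <<'E'
from h import *
W=np.load('ax2.npz')['W']*1000
for v in (5,60,120,180,230,270):
    r=W[v,270:360]; q=r[r[:,2]>150]; print(v,np.round(q.mean(0),1), 'top',np.round(np.percentile(q[:,2],90),1),len(q))
E
```

```text
5 [572.6  90.3 176.4] top 178.6 53
60 [573.3  74.  176.1] top 178.4 52
120 [574.   54.8 176.3] top 178.3 49
180 [575.2  34.  176.2] top 178.2 48
230 [576.1  15.5 176.2] top 178.3 46
270 [ 5.767e+02 -4.000e-01  1.761e+02] top 178.0 45
```

Request:
{"op": "step_arm", "data": {
  "increments": [
    [0.37,-0.14,1,0,0,-0.03,0],
    [0,0,2.5,0,0,0,0],
    [0,0,2,0,0,0,0],
    [0,0,0.6,0,0,0,0],
    [0,0,0,0,0,0,0],
    [0,0,0,0,0,0,0],
    [0,0,0,0,0,0,0]
  ]
}}

```text
time: 43.8
tcp_pos: [0.5767, -0.0147, 0.1112]
eef_rot: [-2.161, -2.28, -0.001]
force: [-1.1, -0.1, -0.3]
finger_gap: 0.0172
finger_force: 30.0
```

```bash
python3 go.py 576 -16.8 91 2.9
```

```text
t 43.8 turn [ 0.   -0.01  0.04] shift [-0.21 -0.08  2.02] tcp [576.7 -14.7 111.2] j [ 0.27  0.67 -0.45  1.76  0.39  0.79 -0.32] gap 0.0172
```

Request:
{"op": "step_arm", "data": {
  "increments": [
    [-0.2,-0.08,0.6,0,0,0.04,0],
    [0,0,0.6,0,0,0,0],
    [0,0,0,0,0,0,0],
    [0,0,0,0,0,0,0],
    [0,0,0,0,0,0,0]
  ]
}}

```text
time: 44.3
tcp_pos: [0.5754, -0.0167, 0.0982]
eef_rot: [-2.163, -2.276, 0.001]
force: [-0.4, -0.1, -0.9]
finger_gap: 0.0171
finger_force: 30.0
```

```bash
python3 go.py 576 -16.8 91 2.9
```

```text
t 44.3 turn [-0.02 -0.01 -0.  ] shift [-0.01  0.06  0.72] tcp [575.4 -16.7  98.2] j [ 0.26  0.69 -0.44  1.77  0.4   0.77 -0.33] gap 0.0171
```

Request:
{"op": "step_arm", "data": {
  "increments": [
    [0,0.05,0.3,0,0,0,0],
    [0,0,0.2,0,0,0,0],
    [0,0,0.1,0,0,0,0],
    [0,0,0,0,0,0,0],
    [0,0,0,0,0,0,0]
  ]
}}

```text
time: 44.8
tcp_pos: [0.5757, -0.0168, 0.0921]
eef_rot: [-2.163, -2.275, 0.001]
force: [0.1, 0.1, 0.0]
finger_gap: 0.0171
finger_force: 30.0
```

```bash
python3 go.py 576 -16.8 91 2.9
```

```text
t 44.8 turn [-0.02 -0.01 -0.  ] shift [-0.01  0.03  0.11] tcp [575.7 -16.8  92.1] j [ 0.26  0.7  -0.43  1.78  0.4   0.75 -0.33] gap 0.0171
```

Request:
{"op": "step_arm", "data": {
  "increments": [
    [0,0.02,0.08,0,0,0,0],
    [0,0,0.04,0,0,0,0],
    [0,0,0,0,0,0,0],
    [0,0,0,0,0,0,0]
  ]
}}

```text
time: 45.2
tcp_pos: [0.5759, -0.0168, 0.091]
eef_rot: [-2.163, -2.275, 0.001]
force: [0.8, -0.1, -0.6]
finger_gap: 0.0172
finger_force: 30.0
```

```bash
python3 go.py 576 -16.8 91 2.9; python3 -c "
from h import *; print(monitor.get_obs()['force'])"
```

```text
t 45.2 turn [-0.02 -0.01 -0.  ] shift [-0.    0.01 -0.  ] tcp [575.9 -16.8  91. ] j [ 0.26  0.7  -0.43  1.78  0.4   0.75 -0.33] gap 0.0172
[ 0.84746985 -0.11218543 -0.64386189]
```

Request:
{"op": "step_arm", "data": {
  "increments": [
    [0,0,0.06,0,0,0,0],
    [0,0,0,0,0,0,0],
    [0,0,0,0,0,0,0]
  ]
}}

```text
time: 45.5
tcp_pos: [0.5759, -0.0168, 0.0906]
eef_rot: [-2.163, -2.275, 0.001]
force: [-1.1, -0.7, 2.8]
finger_gap: 0.0174
finger_force: 30.0
```

Request:
{"op": "step_arm", "data": {
  "increments": [
    [0,0,0,0,0,0,30],
    [0,0,0,0,0,0,40],
    [0,0,0,0,0,0,50],
    [0,0,0,0,0,0,60],
    [0,0,0,0,0,0,60],
    [0,0,0,0,0,0,60],
    [0,0,0,0,0,0,60]
  ]
}}

```text
time: 46.2
tcp_pos: [0.5759, -0.0168, 0.0903]
eef_rot: [-2.163, -2.275, 0.001]
force: [0.3, -0.3, -0.5]
finger_gap: 0.0558
finger_force: 0.0
```

Request:
{"op": "step_arm", "data": {
  "increments": [
    [0,0,-1,0,0,0,60],
    [0,0,-2,0,0,0,60],
    [0,0,-4,0,0,0,60],
    [0,0,-4,0,0,0,60],
    [0,0,-4,0,0,0,60],
    [0,0,-4,0,0,0,60],
    [0,0,-4,0,0,0,60],
    [0,0,-3,0,0,0,60],
    [0,0,0,0,0,0,60],
    [0,0,0,0,0,0,60]
  ]
}}

```text
time: 47.2
tcp_pos: [0.5762, -0.0168, 0.3513]
eef_rot: [-2.164, -2.277, -0.0]
force: [-0.8, 0.1, -0.3]
finger_gap: 0.0561
finger_force: 0.0
```

```bash
python3 w.py fin; python3 top.py fin 576 -17 140 94.5 105; python3 top.py fin 576 -17 50 44 56
python3 - <<'E'
from h import *
c=cam('scene'); cv2.imwrite('pics/s3.png',cv2.resize(c['image'][180:330,200:400],None,fx=3,fy=3))
W=cloud(c)*1000
m=(np.hypot(W[...,0]-576,W[...,1]+17)<140)&(W[...,2]>94.5)&(W[...,2]<106); Q=W[m]; print(len(Q),cv2.minAreaRect(Q[:,:2].astype(np.float32)))
E
```

```text
cam [0.57266651 0.06253522 0.50945317] axis [ 0.01416277 -0.28199863 -0.95931027] bench z 0.0009366231097907339
2990 px 306 320 65 299 z [95.  97.  98.6] ((575.8192749023438, -15.603218078613281), (13.533583641052246, 229.69313049316406), 3.04400372505188)
1336 px 284 343 167 199 z [48.7 50.1 51.5] ((576.072021484375, -15.714714050292969), (64.12047576904297, 35.16816329956055), 2.8642570972442627)
596 ((577.664794921875, -16.338218688964844), (61.25791931152344, 228.99147033691406), 3.231248617172241)
```

View pics/fin.png

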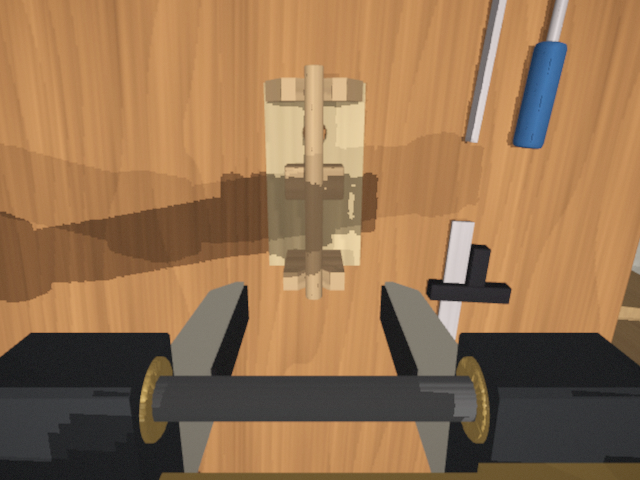

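View pics/s3.png

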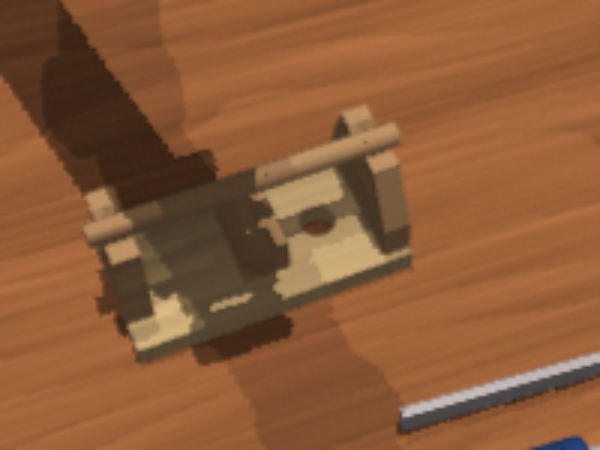

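The axle rests in both notches at (314,180) and overhangs equally (wrist view). The scene view agrees.

```bash
python3 -c "
from h import *; print(bot.close_job())"
```

```text
the job is handed in; nothing more can be done
None
```

The roll dispenser is dry-fitted and handed in at about 47 s: both uprights, the block and the axle each measured within about 1 mm of where they should be, and the clamp, square and glue bottle were not touched.

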